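# Free the syringe pump and home its pusher on the roller switch

## Task

Get the syringe pump ready for its next syringe: swing the barrel clamp clear, lift the empty syringe out and lay it in the steel tray without dropping it, and push the blue pusher back along its rods just until the red-roller end switch clicks, and leave it there. Do not press the switch lever on into its overtravel, not even for a moment, and leave the bottles and the jar standing where they are.

Things in the scene. Friction and masses are not known exactly. Their poses are not given: they have to be found in the camera images.
- pump: White bench syringe pump, fixed: housing 150 (x) x 350 (y) mm, aluminium deck at z 70 mm. Origin under its centre; -x is the front panel, y runs along the syringe: nozzle end +y, switch end -y. 'Pump' x, y, z below: mm in this frame. Two guide rods along y at pump x 30 and 60, tops at z 101; end blocks at y +-163 (x 16..74) up to z 112.
- pusher (a joint): Travel (m) of the blue pusher block towards pump -y (the switch), 0 to 0.118, starts at 0 to 0.045. Friction about 4 N; stays where left. Block: pump x -70..70, 30 mm thick in y, z 78..134 (button on top to 139). At travel 0 its front face (syringe side) is at pump y 9, its back face at y -21. Push it on the front face.
- pusher_face (a point): Point on the pusher's front (+y) face at pump x 0, z 120, 14 mm below the block's top. Push here towards pump -y.
- pusher_back (a point): Point on the pusher's back (-y) face, in line with the roller: the spot that meets it.
- roller (a point): Axis of the red roller (15 mm in diameter, 10 mm tall, centre at pump z 98) on the free end of the switch lever, 50 mm from the lever's upright hinge. The pusher's back face touches the roller when it is 7.5 mm from this point along pump y.
- lever (a joint): Angle (rad) of the roller lever: 0 free, grows as the roller is pushed to pump -y, springs back. Clicks at 0.20 (roller pushed about 10 mm from free); harmful overtravel from 0.32 (16 mm); hard stop 0.38. Roller force: 0.7 N rising to 1.6 N before the click, steps to 2.6 N at it (switch pin moves), then climbs fast to 6 N at 0.32. A pusher left in between stays, or eases back a little, still clicked.
- limit_switch: End switch: black body 49 x 24 x 17.5 mm on a slotted steel bracket on the deck, near the pump's -y end and square to the pump; its place along y varies by 12 mm either way. Origin on the deck under the lever's hinge (hinge 2 mm to -x). Top 36 mm above the deck.
- clamp (a joint): Angle (rad) of the steel barrel clamp, a level arm (66 x 16 x 8 mm, z 126..134) turning on an upright post: 0 = straight across the barrel, towards pump -x, holding it down; grows as the arm turns to the nozzle (+y) side; 1.57 = along +y; stop at 2.0. Starts at -0.15 to 0.25; clear of the syringe beyond 1.2. Stiff (about 1 N at the knob); stays where left.
- clamp_knob (a point): Middle of the black upright knob at the clamp arm's tip, 60 mm from the pivot: 14 mm thick, pump z 134..158, this point at z 146. Push it round, or pinch it from above.
- clamp_pivot (a point): Axis of the clamp's post, pump x 2, y 52, given at z 130; its head reaches z 140.
- syringe_mid (a point): Mid barrel, on the axis, of the empty syringe (45 g). Along its y: clear barrel 29 mm thick, -56..56 mm; green cap to +68; flange 46 x 30 x 3 at -57; white thumb plate 28 mm across to -80. Starts at pump x -42, y 92, z 110. Grip it here from above, fingers closing along pump x: barrel free over the deck for pump y 66..132.
- cradle (a point): Deck point under the syringe axis (pump x -42, y 52, z 70). V supports carry the barrel at pump y 38..66 and 132..144 (x -63..-21, lips to z 105); a fork holds the flange at y 26..31 (x -66..-18, up to z 107). The syringe lifts straight up once the clamp is clear.
- tray: Open steel tray, 220 (x) x 130 (y) x 30 mm high, walls and floor 4 mm; loose, 0.4 kg. Origin at the centre of its underside.
- lotion: White pump-top lotion bottle with orange band, 56 mm in diameter, 185 mm high, loose. Origin under its centre. Leave it alone.
- tonic: Amber bottle with white cap and pale label, 48 mm in diameter, 150 mm high, loose. Origin under its centre. Leave it alone.
- jar: White cream jar with brass lid, 66 mm in diameter, 55 mm high, loose. Origin under its centre. Leave it alone.
There are look-alikes about, which are no part of the job. Of the things like the part that bears syringe_mid, leave any that is orange, pink or purple; of the rest the smaller one is meant.

How it is judged:
At the end, for the whole second after the job is handed in: Lever clicked (0.195-0.335 rad) with the pusher left standing; clamp turned 1.15 rad or more; syringe lying still on the tray's floor (middle within 100 x 55 mm of its centre, under 30 mm up), tray level; bottles and jar upright, within 20 mm of their start (value of joint lever between 0.195 and 0.335 rad and value of joint clamp above 1.15 rad and x of syringe_mid in the frame of tray between -0.1 and 0.1 m and y of syringe_mid in the frame of tray between -0.055 and 0.055 m and z of syringe_mid in the frame of tray between 0 and 0.03 m and angle between tray's own z axis and vertical below 0.1 rad and linear speed of syringe below 0.03 m/s and distance of each of lotion, tonic, jar from where it was at the start of the episode below 0.02 m and angle between each of lotion, tonic, jar's own z axis and vertical below 0.2 rad); the robot touches nothing.
It fails at once if the switch lever is pressed into its overtravel (beyond 0.335 rad) (value of joint lever above 0.335 rad).
It fails at once if a bottle or the jar is shifted by more than 20 mm or tipped (distance of any of lotion, tonic, jar from where it was at the start of the episode above 0.02 m or angle between any of lotion, tonic, jar's own z axis and vertical above 0.25 rad).
It fails at once if the syringe is dropped: it falls freely with its middle more than 80 mm above the worktop over or beside the tray (contact force between syringe and anything else below 0.01 N and horizontal distance between syringe_mid and tray below 0.2 m and height (world z) of syringe_mid above 0.08 m).
It also fails if it takes over 67 s, if anything falls off the work surface, if the arm or the gripper's body presses on something with over 40 N, if the wrist force passes 120 N, or if a joint passes its speed limit or range.

## Robot

A 6-joint arm with a two-finger parallel gripper is mounted at the origin on the work surface. World frame = base frame: x ahead of the robot, y to its left, z up, the work surface at z = 0. Lengths are in m, angles in rad, forces in N, time in s.
With the tool pointing down it reaches from about 0.375 to 0.9 m from the base axis. Payload 3.1 kg.
Tool frame: the origin (TCP) lies on the centre line of the jaws, within the pads' length; the fingertips stand ahead of it and the grasp point (between the pads) lies 3 mm ahead of it (robot.tip_reach is the z of the fingertips in the tool frame, in m); z points along the fingers, y is the line along which they close (so a half turn about z gives the same grasp; the last joint's range is limited). The gripper opens to 87 mm and grips with 3 to 60 N. Pads are 19 mm wide; open, the fingers measure 117 mm over their backs; the gripper's body (75 mm by 190 mm) begins 51 mm behind the grasp point.
Start: joints at [-1.458, 0.527, 1.433, -0, 1.181, -0.178], TCP at [0.18, -0.599, 0.245] pointing down, gripper open.
Joint ranges: [-3.08, 3.08], [-0.75, 2.2], [0.22, 2.44], [-1.43, 4.57], [0, 2.65], [-2.85, 2.85]. Speed limits (rad/s): [2.79, 2.79, 3.14, 3.14, 3.14, 3.14].

## Interface

Orientations are given as a unit quaternion [x, y, z, w].
In Python, from rig import sensors, eyes, ticket, robot gives the robot as it stands.
- The arm moves only by the tool drive_tool, never from a script. Its argument "deltas" is a list that holds one entry, the list of rows, each a list of 6 numbers: the shift along the tool's x, y, z in mm, then the turn, a rotation vector about the tool's x, y, z in rad. A call has 1 to 8 rows; each row shifts and turns the commanded pose from where the row before left it, along the tool's axes as they then stand; what a row does not reach is not made up. A row lasts 1/12 s, in which the tool goes at most 41.7 mm and 7.16 degrees, less where a joint would pass 70% of its speed; a pose out of reach is approached as far as the arm can. A call is refused whole if a number of a shift passes 41.7 or a number of a turn 0.125, either way. A call with a gripper value outside its range is refused whole. "gripper" is the opening in per cent of the stroke, from 0 (shut) to 100 (fully open), set as the call begins (left out, the last holds). The fingers move at their own pace and stop on an object; "squeeze" is the grip in N (left out, the last holds). Time passes only in rows, so rows that do not move let the fingers close. It gives the time, the measured TCP pose, the force, the opening and the grip force at its end, in the units of the state.
- sensors.get_obs(): the state, without advancing time (a new reading comes with each control period).
- eyes.camera(name): name is "scene" or "top" or "wrist"; returns a dict with "img" (400x640x3 uint8, red, green, blue), "fov_y" (degrees; the focal length in pixels is half the picture's height over the tangent of half this angle, whatever the lens; pixels are square), "cx", "cy" (the principal point, pixels), "D" ([k1, k2, p1, p2, k3] as OpenCV has them; the pictures are not rectified), "xyz" and "attitude" of the camera in the world; the wrist camera has in their place "hand_eye" (4x4, takes a point from camera to tool coordinates, whose origin is the TCP and whose axes are the flange's). Camera axes: x right, y up, looking along -z (the intrinsics and any distortion apply to the point x, -y, -z); pixel columns grow to the right and rows downward; lengths in m; the calibration is good to about 2 mm. A picture is of the moment at which its call begins: read the wrist's pose just before it. There is no depth.
- ticket.hand_in(): hands the job in; it is judged then, once.
The state is a dict: "time": time; "q": joint angles; "joint_velocities": joint speeds; "joint_torque": joint torques, N m; "position": TCP position; "tool_rot": TCP orientation; "ft_force": force on the tool from outside, world axes, zero at the start; "moment": the same for the moment, N m; "grip_width": finger opening in m; "grip_force": force on a finger pad.
Only numpy, scipy, OpenCV 4.12 (cv2) and the standard library are available. Lean on these libraries where they do the work, as an engineer would, in place of code of your own. Each camera call takes 0.05 s, during which the arm holds its last target. There are 200 camera calls.

## Working session

There is one attempt and no reset: what is moved stays moved. The work goes in short steps, Python scripts to look and compute and a tool call to move; the robot and the scene stay as the last step left them, time stands still between calls to the robot, and variables do not carry over. Pictures are saved under pics/ and viewed, at most 11 in all, crops included, and the job is handed in when it is done.

Besides the shell and the picture viewer there is one more tool, called as a command line: name --argument value ..., lists and objects as JSON in quotes. drive_tool: Moves the arm, as the interface text tells. Its arguments: {"type":"object","properties":{"deltas":{"type":"array"},"gripper":{"type":"number"},"squeeze":{"type":"number"}},"required":["deltas"]}

```bash
mkdir -p pics && cat > h.py <<'E'
import numpy as np, cv2
from rig import sensors, eyes, ticket, robot
from scipy.spatial.transform import Rotation as R
def cam(name):
    o=sensors.get_obs(); c=eyes.camera(name); f=200/np.tan(np.radians(c["fov_y"])/2)
    K=np.array([[f,0,c["cx"]],[0,f,c["cy"]],[0,0,1.]]); D=np.array(c["D"],float)
    T=np.eye(4)
    if "hand_eye" in c:
        W=np.eye(4); W[:3,:3]=R.from_quat(o["tool_rot"]).as_matrix(); W[:3,3]=o["position"]; T=W@np.array(c["hand_eye"])
    else:
        a=np.array(c["attitude"],float); T[:3,:3]=R.from_quat(a).as_matrix() if a.shape==(4,) else a; T[:3,3]=c["xyz"]
    return dict(img=c["img"],K=K,D=D,T=T)
def save(c,fn): cv2.imwrite("pics/"+fn,cv2.cvtColor(c["img"],cv2.COLOR_RGB2BGR))
def ray(c,px):
    u=cv2.undistortPoints(np.array([[px]],float),c["K"],c["D"])[0,0]
    return c["T"][:3,3], c["T"][:3,:3]@np.array([u[0],-u[1],-1.])
def atz(c,px,z):
    o,d=ray(c,px); return o+d*(z-o[2])/d[2]
def proj(c,P):
    p=(np.atleast_2d(P)-c["T"][:3,3])@c["T"][:3,:3]; p=p*[1,-1,-1]
    return cv2.projectPoints(p,np.zeros(3),np.zeros(3),c["K"],c["D"])[0][:,0]
E
python3 - <<'E'
from h import *
import pickle
for n in ("scene","top"):
    c=cam(n); save(c,n+"0.png"); pickle.dump(c,open(n+".pkl","wb")); print(n,c["T"].round(3).tolist(),c["K"][0,0],c["D"])
o=sensors.get_obs(); print(o["time"],o["position"],o["tool_rot"],robot.tip_reach)
print(R.from_quat(o["tool_rot"]).as_matrix().round(3))
E
```

```text
scene [[-0.248, -0.78, 0.575, 1.187], [0.969, -0.209, 0.134, 0.079], [0.015, 0.59, 0.807, 1.035], [0.0, 0.0, 0.0, 1.0]] 425.82687605623556 [-0.10588487  0.          0.          0.          0.        ]
top [[-0.005, 0.986, -0.169, 0.33], [-1.0, -0.007, -0.009, -0.068], [-0.01, 0.169, 0.986, 1.529], [0.0, 0.0, 0.0, 1.0]] 433.9383463714242 [0.01397077 0.         0.         0.         0.        ]
0.1 [ 0.1797683  -0.59795049  0.24365791] [ 9.89373387e-01  1.45393661e-01  1.95330890e-05 -9.91834670e-04] 0.022
[[ 0.958  0.288 -0.   ]
 [ 0.288 -0.958  0.002]
 [ 0.    -0.002 -1.   ]]
```

View pics/top0.png

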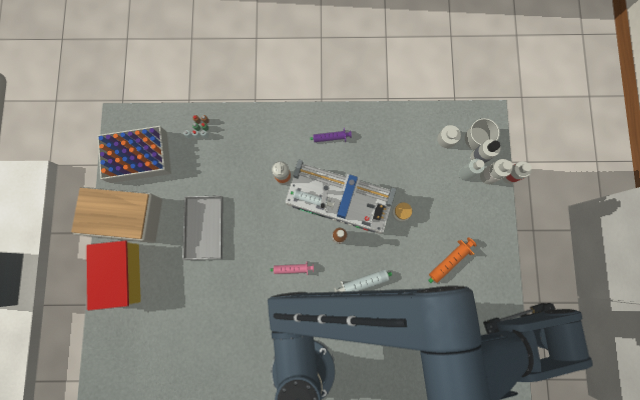

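View pics/scene0.png

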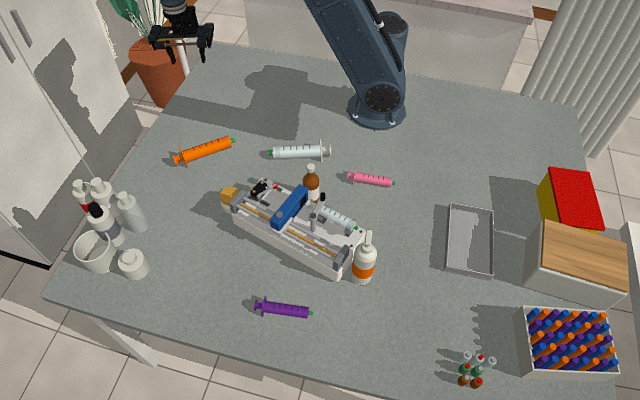

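The top view shows the pump at (285..397, 160..232) with its nozzle end to the left. The tray is at (204,228), lotion at (281,172), tonic at (340,235) and jar at (404,212). I'll enlarge both views.

```bash
python3 - <<'E'
from h import *
import pickle
c=pickle.load(open("top.pkl","rb")); i=cv2.cvtColor(c["img"],cv2.COLOR_RGB2BGR)
cv2.imwrite("pics/tc.png",cv2.resize(i[150:250,265:425],None,fx=5,fy=5,interpolation=cv2.INTER_CUBIC))
c=pickle.load(open("scene.pkl","rb")); i=cv2.cvtColor(c["img"],cv2.COLOR_RGB2BGR)
cv2.imwrite("pics/sc.png",cv2.resize(i[160:290,210:390],None,fx=4.4,fy=4.4,interpolation=cv2.INTER_CUBIC))
E
```

```text
(no output)
```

View pics/tc.png

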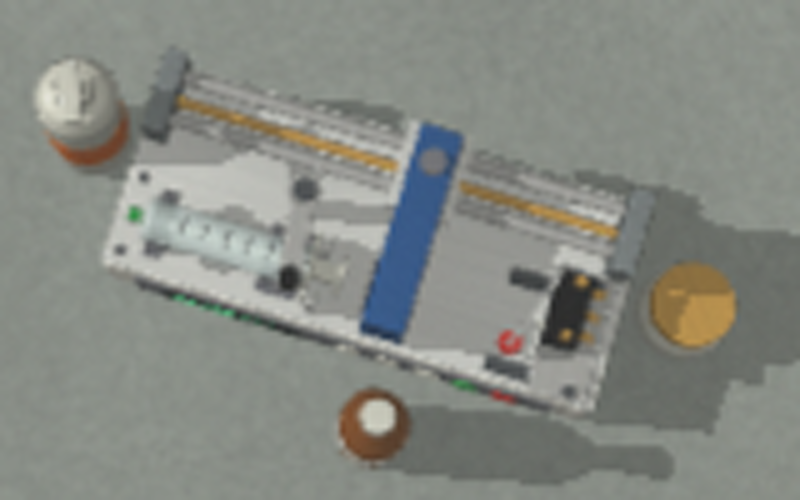

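View pics/sc.png

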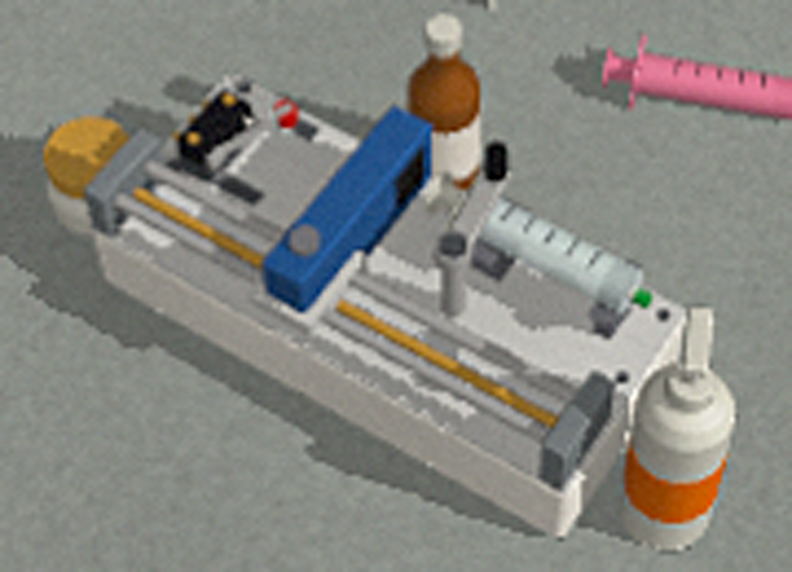

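The enlarged views give good landmarks. The top crop has the pivot at (306,186), knob at (289,277), pusher front edge (425,122)-(362,328), roller at (510,342) and front deck corners at (105,265) and (592,410). The scene crop has the pivot at (453,240), knob at (497,148) and roller at (286,113). I'll fit the pump pose from these.

```bash
cat > fit.py <<'E'
from h import *
import pickle
from scipy.optimize import least_squares
t=pickle.load(open("top.pkl","rb")); s=pickle.load(open("scene.pkl","rb"))
ut=lambda u,v:(265+u/5-.4,150+v/5-.4)
us=lambda u,v:(210+u/4.4-.4,160+v/4.4-.4)
def W(p,P):
    P=np.atleast_2d(P)/1000.; c,n=np.cos(p[2]),np.sin(p[2])
    return np.c_[p[0]+c*P[:,0]-n*P[:,1],p[1]+n*P[:,0]+c*P[:,1],P[:,2]]
def pts(p):
    yf=9-p[3]*1000; th=p[4]; k=(2-60*np.cos(th),52+60*np.sin(th),158)
    r=(p[5]*1000,p[6]*1000,103)
    return [(t,(-75,175,70),ut(105,265)),(t,(-75,-175,70),ut(592,410)),(t,(2,52,140),ut(306,186)),
     (t,k,ut(289,275)),(t,(70,yf,134),ut(425,122)),(t,(-70,yf,134),ut(362,328)),(t,(70,yf-30,134),ut(463,135)),(t,(-70,yf-30,134),ut(402,340)),(t,r,ut(510,342)),
     (s,(2,52,140),us(453,240)),(s,(-75,175,70),us(685,312)),(s,k,us(497,148)),(s,(-70,yf,134),us(432,125)),(s,(70,yf,134),us(302,285)),(s,(70,yf-30,134),us(265,262)),(s,r,us(286,113))]
def res(p): return np.concatenate([proj(c,W(p,P))[0]-np.array(q) for c,P,q in pts(p)])
f=least_squares(res,[.55,-.1,-.2,.02,.05,-.05,-.11],loss="soft_l1",x_scale=.1)
if __name__=="__main__":
    p=f.x; print("pump x y yaw travel clamp roller",p.round(4)); print(f.fun.reshape(-1,2).round(1).tolist())
    for n,P in dict(knob=(2-60*np.cos(p[4]),52+60*np.sin(p[4]),146),syr=(-42,92,110),face=(0,9-p[3]*1000,120),pivot=(2,52,130)).items(): print(n,W(p,P).round(4))
    for q in [(186,197),(221,197),(222,258),(184,258)]: print("tray",atz(t,q,.03).round(3))
    for n,q,z in (("tonic",ut(377,415),.15),("lotion",ut(75,90),.16),("jar",ut(692,305),.055)): print(n,atz(t,q,z).round(3))
E
python3 fit.py
```

```text
pump x y yaw travel clamp roller [ 0.5792 -0.1282 -0.3094  0.0152 -0.1152 -0.047  -0.1041]
[[-0.6, -0.2], [1.0, 1.5], [0.6, 1.1], [0.5, 0.3], [-0.2, 0.0], [-0.1, -0.9], [0.9, 0.1], [0.8, -0.5], [0.4, -0.3], [0.1, 0.8], [1.4, -0.4], [0.3, 0.5], [1.1, -0.2], [0.4, 0.3], [-0.9, 0.2], [0.4, -0.1]]
knob [[ 0.5381 -0.0677  0.146 ]]
syr [[ 0.5672 -0.0277  0.11  ]]
face [[ 0.5773 -0.1341  0.12  ]]
pivot [[ 0.5969 -0.0792  0.13  ]]
tray [0.589 0.413 0.03 ]
tray [0.588 0.29  0.03 ]
tray [0.376 0.279 0.03 ]
tray [0.377 0.41  0.03 ]
tonic [ 0.45  -0.121  0.15 ]
lotion [0.661 0.072 0.16 ]
jar [ 0.532 -0.341  0.055]
```

```bash
cat > plan.py <<'E'
from h import *
# plan(xyz target, world angle of tool y in deg or None, n rows) -> rows
def plan(xyz,yawdeg,n,start=None):
    o=sensors.get_obs(); p=np.array(o["position"]) ; r=R.from_quat(o["tool_rot"])
    if yawdeg is None: rt=r
    else:
        a=np.radians(yawdeg); y=np.array([np.cos(a),np.sin(a),0]); z=np.array([0,0,-1.]); rt=R.from_matrix(np.c_[np.cross(y,z),y,z])
    rows=[]
    for k in range(n):
        m=n-k
        d=r.inv().apply((np.array(xyz)-p)/m)*1000; w=(r.inv()*rt).as_rotvec()/m
        d=d.round(1); w=w.round(3); rows.append([*map(float,d),*map(float,w)])
        p=p+r.apply(d/1000); r=r*R.from_rotvec(w)
    for i in range(0,n,8): print(rows[i:i+8])
def pump(p,P):
    c,n=np.cos(p[2]),np.sin(p[2]); x,y,z=np.array(P)/1000
    return np.array([p[0]+c*x-n*y,p[1]+n*x+c*y,z])
E
python3 - <<'E'
from plan import *
print(np.array(eyes.camera("wrist")["hand_eye"]).round(3).tolist(), eyes.camera("wrist")["fov_y"])
P0=(.5792,-.1282,-.3094)
plan(pump(P0,(-40,10,360)),-17.7,20)
E
```

```text
[[-0.001, 0.962, 0.274, 0.075], [1.0, 0.001, 0.001, 0.0], [0.0, 0.274, -0.962, -0.141], [0.0, 0.0, 0.0, 1.0]] 60.170708590646406
[[24.5, -18.3, -5.8, -0.0, -0.0, -0.049], [25.4, -17.1, -5.8, -0.0, -0.0, -0.048], [26.2, -15.8, -5.8, -0.0, -0.0, -0.049], [26.9, -14.5, -5.8, -0.0, -0.0, -0.048], [27.6, -13.2, -5.8, -0.0, -0.0, -0.049], [28.2, -11.9, -5.8, -0.0, -0.0, -0.048], [28.7, -10.5, -5.8, -0.0, -0.0, -0.049], [29.2, -9.1, -5.8, -0.0, -0.0, -0.048]]
[[29.6, -7.7, -5.8, -0.0, -0.0, -0.049], [30.0, -6.2, -5.8, -0.0, -0.0, -0.048], [30.2, -4.8, -5.7, -0.0, -0.0, -0.049], [30.4, -3.3, -5.8, -0.0, -0.0, -0.048], [30.6, -1.8, -5.7, -0.0, -0.0, -0.049], [30.6, -0.3, -5.8, -0.0, -0.0, -0.048], [30.6, 1.2, -5.7, -0.0, -0.0, -0.049], [30.5, 2.6, -5.8, -0.0, -0.0, -0.048]]
[[30.3, 4.1, -5.7, -0.0, -0.0, -0.049], [30.1, 5.6, -5.8, -0.0, -0.0, -0.048], [29.8, 7.0, -5.7, -0.0, -0.001, -0.049], [29.5, 8.5, -5.8, -0.001, -0.0, -0.048]]
```

drive_tool --deltas '[[[24.5,-18.3,-5.8,0,0,-0.049],[25.4,-17.1,-5.8,0,0,-0.048],[26.2,-15.8,-5.8,0,0,-0.049],[26.9,-14.5,-5.8,0,0,-0.048],[27.6,-13.2,-5.8,0,0,-0.049],[28.2,-11.9,-5.8,0,0,-0.048],[28.7,-10.5,-5.8,0,0,-0.049],[29.2,-9.1,-5.8,0,0,-0.048]]]'

```text
time: 0.87
position: [0.3261, -0.4005, 0.2911]
tool_rot: [0.942, 0.334, 0.0, -0.0]
ft_force: [0.3, -0.4, 0.6]
grip_width: 0.0873
grip_force: 0.0
```

drive_tool --deltas '[[[29.6,-7.7,-5.8,0,0,-0.049],[30.0,-6.2,-5.8,0,0,-0.048],[30.2,-4.8,-5.7,0,0,-0.049],[30.4,-3.3,-5.8,0,0,-0.048],[30.6,-1.8,-5.7,0,0,-0.049],[30.6,-0.3,-5.8,0,0,-0.048],[30.6,1.2,-5.7,0,0,-0.049],[30.5,2.6,-5.8,0,0,-0.048]]]'

```text
time: 1.53
position: [0.4718, -0.2037, 0.3373]
tool_rot: [0.86, 0.51, -0.0, -0.0]
ft_force: [-0.6, -0.4, -0.1]
grip_width: 0.0869
grip_force: 0.0
```

drive_tool --deltas '[[[30.3,4.1,-5.7,0,0,-0.049],[30.1,5.6,-5.8,0,0,-0.048],[29.8,7.0,-5.7,0,0,-0.049],[29.5,8.5,-5.8,0,0,-0.048],[0,0,0,0,0,0]]]'

```text
time: 1.95
position: [0.5471, -0.1027, 0.3612]
tool_rot: [0.806, 0.592, 0.002, 0.001]
ft_force: [0.4, -0.6, 0.2]
grip_width: 0.0868
grip_force: 0.0
```

```bash
python3 - <<'E'
from h import *
import pickle
c=cam("wrist"); pickle.dump(c,open("w1.pkl","wb"))
i=cv2.cvtColor(c["img"],cv2.COLOR_RGB2BGR)
cv2.imwrite("pics/w1.png",cv2.resize(i[:,100:540],None,fx=1.5,fy=1.5,interpolation=cv2.INTER_CUBIC))
o=sensors.get_obs(); print(o["time"],o["position"],o["q"],o["ft_force"])
E
```

```text
2.0 [ 0.54545888 -0.10463017  0.36043252] [-3.90920622e-01  3.15401724e-01  1.45444368e+00  3.77197437e-04
  1.37041996e+00 -8.61912812e-02] [-0.44901358 -0.85255503 -0.61201952]
```

View pics/w1.png

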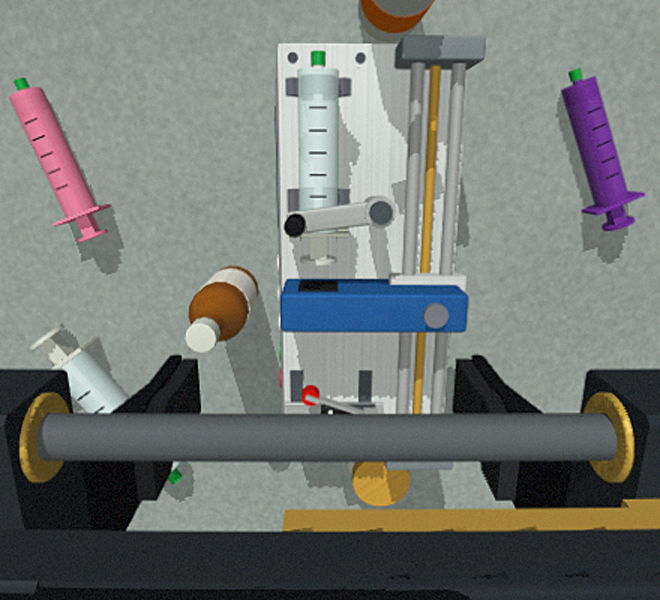

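The wrist view shows the clamp knob at crop (294,226), pivot head at (381,212), syringe axis at u≈318, pusher top face v 291..331, roller at (311,395) and deck corner at (278,44). I'll add these to the fit.

```bash
cat > fit2.py <<'E'
from fit import *
w=pickle.load(open("w1.pkl","rb")); uw=lambda u,v:(100+u/1.5-.2,v/1.5-.2)
def ptw(p):
    yf=9-p[3]*1000; th=p[4]; k=(2-60*np.cos(th),52+60*np.sin(th),158); r=(p[5]*1000,p[6]*1000,103)
    return [((-75,175,70),uw(278,44)),((2,52,140),uw(381,210)),(k,uw(294,226)),((-70,yf,134),uw(283,291)),((70,yf,134),uw(466,292)),
     ((-70,yf-30,134),uw(283,330)),((70,yf-30,134),uw(466,331)),(r,uw(311,395)),((74,163,112),uw(485,50)),((-42,160,110),uw(318,52))]
def res2(p): return np.concatenate([.5*res(p)]+[proj(w,W(p,P))[0]-np.array(q) for P,q in ptw(p)])
g=least_squares(res2,f.x,loss="soft_l1",x_scale=.1); p=g.x
if __name__=="__main__":
    from plan import plan
    print(p.round(4)); print(g.fun.reshape(-1,2).round(1)[16:].tolist(),"\n",2*g.fun.reshape(-1,2).round(1)[:16].tolist()[0:0])
    K=(2-60*np.cos(p[4]),52+60*np.sin(p[4]))
    plan(W(p,(K[0],K[1],200))[0],np.degrees(p[2]),6)
    print(W(p,[(-42,92,114),(2,52,130)]))
E
python3 fit2.py
```

```text
[ 0.5777 -0.1277 -0.3078  0.0144 -0.1079 -0.0483 -0.1034]
[[-1.3, -1.5], [0.4, 2.5], [0.1, 0.0], [-2.0, 0.3], [2.9, 0.1], [-1.4, 0.1], [0.8, -0.2], [0.2, 0.0], [0.6, -0.6], [0.5, 0.6]] 
 []
[[5.6, -3.3, 26.7, 0.0, -0.0, 0.0], [5.5, -3.3, 26.7, 0.0, -0.0, 0.001], [5.6, -3.4, 26.8, 0.0, -0.0, 0.0], [5.5, -3.4, 26.7, 0.0, -0.0, 0.001], [5.6, -3.3, 26.8, 0.001, -0.0, 0.0], [5.5, -3.3, 26.7, 0.0, -0.0, 0.001]]
[[ 0.56556345 -0.02731479  0.114     ]
 [ 0.59537753 -0.07876497  0.13      ]]
```

drive_tool --deltas '[[[5.6,-3.3,26.7,0,0,0],[5.5,-3.3,26.7,0,0,0.001],[5.6,-3.4,26.8,0,0,0],[5.5,-3.4,26.7,0,0,0.001],[5.6,-3.3,26.8,0,0,0],[5.5,-3.3,26.7,0,0,0.001],[0,0,18,0,0,0],[0,0,18,0,0,0]]]' --gripper 46 --squeeze 15

```text
time: 2.67
position: [0.5337, -0.0693, 0.162]
tool_rot: [0.809, 0.588, -0.001, -0.001]
ft_force: [0.5, 0.9, -0.1]
grip_width: 0.0435
grip_force: 0.0
```

drive_tool --deltas '[[[0,0,0,0,0,0],[0,0,0,0,0,0],[0,0,0,0,0,0],[0,0,0,0,0,0],[0,0,0,0,0,0],[0,0,0,0,0,0]]]' --gripper 0

```text
time: 3.17
position: [0.5358, -0.0693, 0.1649]
tool_rot: [0.808, 0.589, 0.0, 0.001]
ft_force: [-0.3, -0.9, 3.0]
grip_width: 0.0131
grip_force: 15.0
```

```bash
python3 - <<'E'
from fit2 import *
o=sensors.get_obs(); x=np.array(o["position"]); c,n=np.cos(p[2]),np.sin(p[2])
d=x[:2]-p[:2]; X,Y=1000*(c*d[0]+n*d[1]),1000*(-n*d[0]+c*d[1]); print("pump tcp",X,Y,o["grip_width"],o["grip_force"],x[2])
th=np.arctan2(Y-52,2-X); print(th, np.hypot(X-2,Y-52))
# arc rows in tool frame: tool x=pump y, tool y=pump x
a=np.linspace(th,1.9,17); r=60
for k in (0,8): print([[round(float(r*(np.sin(a[i+1])-np.sin(a[i]))),1),round(float(-r*(np.cos(a[i+1])-np.cos(a[i]))),1),0,0,0,0] for i in range(k,k+8)])
print(R.from_quat(o["tool_rot"]).as_matrix().round(3))
E
```

```text
pump tcp -57.67966775562098 42.934348442650304 0.013129626084557202 15.002259314060211 0.16491082582947192
-0.15075269605346805 60.36430055571409
[[7.7, -0.7, 0, 0, 0, 0], [7.7, 0.3, 0, 0, 0, 0], [7.6, 1.3, 0, 0, 0, 0], [7.3, 2.3, 0, 0, 0, 0], [7.0, 3.2, 0, 0, 0, 0], [6.5, 4.0, 0, 0, 0, 0], [6.0, 4.8, 0, 0, 0, 0], [5.3, 5.6, 0, 0, 0, 0]]
[[4.5, 6.2, 0, 0, 0, 0], [3.7, 6.7, 0, 0, 0, 0], [2.8, 7.1, 0, 0, 0, 0], [1.9, 7.5, 0, 0, 0, 0], [0.9, 7.6, 0, 0, 0, 0], [-0.1, 7.7, 0, 0, 0, 0], [-1.0, 7.6, 0, 0, 0, 0], [-2.0, 7.4, 0, 0, 0, 0]]
[[ 0.307  0.952  0.002]
 [ 0.952 -0.307 -0.001]
 [-0.     0.002 -1.   ]]
```

drive_tool --deltas '[[[7.7,-0.7,0,0,0,0],[7.7,0.3,0,0,0,0],[7.6,1.3,0,0,0,0],[7.3,2.3,0,0,0,0],[7.0,3.2,0,0,0,0],[6.5,4.0,0,0,0,0],[6.0,4.8,0,0,0,0],[5.3,5.6,0,0,0,0]]]'

```text
time: 3.83
position: [0.5701, -0.0206, 0.1644]
tool_rot: [0.808, 0.589, -0.001, -0.002]
ft_force: [-5.1, 2.4, 8.8]
grip_width: 0.0134
grip_force: 15.0
```

drive_tool --deltas '[[[4.5,6.2,0,0,0,0],[3.7,6.7,0,0,0,0],[2.8,7.1,0,0,0,0],[1.9,7.5,0,0,0,0],[0.9,7.6,0,0,0,0],[-0.1,7.7,0,0,0,0],[-1.0,7.6,0,0,0,0],[-2.0,7.4,0,0,0,0]]]'

```text
time: 4.5
position: [0.6291, -0.0269, 0.1634]
tool_rot: [0.808, 0.589, -0.0, -0.003]
ft_force: [-2.6, 4.9, 2.2]
grip_width: 0.0134
grip_force: 15.0
```

drive_tool --deltas '[[[0,0,0,0,0,0],[0,0,0,0,0,0],[0,0,0,0,0,0]]]' --gripper 40

```text
time: 4.75
position: [0.6302, -0.0301, 0.1635]
tool_rot: [0.808, 0.589, -0.0, 0.0]
ft_force: [1.0, -0.2, 0.0]
grip_width: 0.0261
grip_force: 0.0
```

```bash
python3 - <<'E'
from fit2 import *
from plan import plan
o=sensors.get_obs(); x=np.array(o["position"]); c,n=np.cos(p[2]),np.sin(p[2])
d=x[:2]-p[:2]; X,Y=1000*(c*d[0]+n*d[1]),1000*(-n*d[0]+c*d[1]); print("pump tcp",X,Y,x[2],o["ft_force"])
# up then over syringe (TCP z high enough to look)
plan(W(p,(X,Y,230))[0],None,2)
E
```

```text
pump tcp 20.46944067381338 108.9724467165731 0.1635310743959097 [ 1.00246882 -0.23329144  0.03652698]
[[-0.0, 0.0, -33.2, 0.0, 0.0, 0.0], [-0.0, 0.0, -33.3, 0.0, 0.0, 0.0]]
```

drive_tool --deltas '[[[0,0,-33,0,0,0],[0,0,-33,0,0,0],[-4,-15.6,-8,0,0,0],[-4,-15.6,-8,0,0,0],[-4,-15.6,-8,0,0,0],[-5,-15.6,-8,0,0,0],[0,0,0,0,0,0],[0,0,0,0,0,0]]]' --gripper 52

```text
time: 5.42
position: [0.5655, -0.0275, 0.2623]
tool_rot: [0.808, 0.589, 0.001, 0.001]
ft_force: [1.3, 0.3, -1.3]
grip_width: 0.045
grip_force: 0.0
```

```bash
python3 - <<'E'
from fit2 import *
from plan import plan
c=cam("wrist"); pickle.dump(c,open("w2.pkl","wb")); i=cv2.cvtColor(c["img"],cv2.COLOR_RGB2BGR)
for P in [(-42,36,110),(-42,92,110),(-42,160,110),(-56.5,92,110),(-27.5,92,110)]:
    q=proj(c,W(p,P))[0]; print(q.round(1)); cv2.circle(i,(int(q[0]),int(q[1])),2,(0,0,255),-1)
cv2.imwrite("pics/w2.png",cv2.resize(i[:,150:490],None,fx=1.5,fy=1.5))
plan(W(p,(-42,92,117))[0],np.degrees(p[2]),6); o=sensors.get_obs(); print(o["position"],o["grip_width"])
E
```

```text
[317.6 251.7]
[317.2 192.8]
[316.8 112.7]
[300.7 192.9]
[333.8 192.7]
[[0.0, -0.1, 24.2, 0.0, -0.0, -0.001], [0.0, -0.2, 24.1, 0.0, -0.0, -0.001], [0.0, -0.1, 24.2, 0.0, -0.0, -0.001], [0.0, -0.2, 24.1, 0.001, -0.0, -0.0], [0.0, -0.1, 24.2, 0.0, -0.0, -0.001], [0.0, -0.1, 24.1, 0.001, -0.0, -0.0]]
[ 0.56614021 -0.0275711   0.26193936] 0.04532588133320144
```

View pics/w2.png

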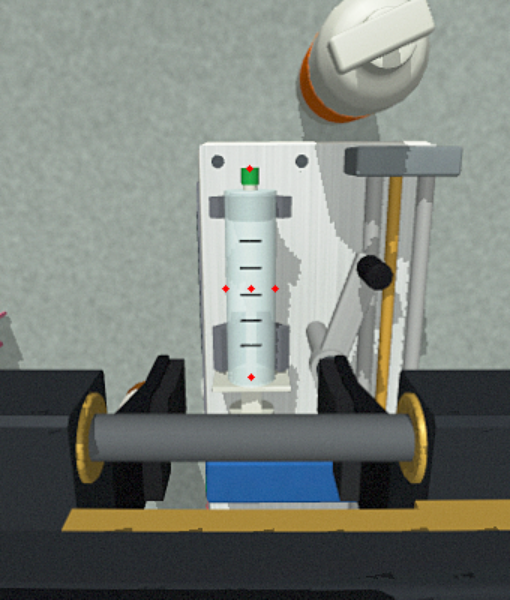

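The reprojected points sit on the barrel axis at (250,288) in the crop, and the clamp arm has swung clear with its knob at (375,272). I'm going down to grip.

drive_tool --deltas '[[[0,0,24,0,0,0],[0,0,24,0,0,0],[0,0,24,0,0,0],[0,0,24,0,0,0],[0,0,24,0,0,0],[0,0,24,0,0,0],[0,0,0,0,0,0],[0,0,0,0,0,0]]]'

```text
time: 6.13
position: [0.5654, -0.0273, 0.116]
tool_rot: [0.808, 0.589, -0.001, -0.001]
ft_force: [-0.6, -0.1, -0.1]
grip_width: 0.0454
grip_force: 0.0
```

drive_tool --deltas '[[[0,0,0,0,0,0],[0,0,0,0,0,0],[0,0,0,0,0,0],[0,0,0,0,0,0],[0,0,0,0,0,0],[0,0,0,0,0,0]]]' --gripper 0 --squeeze 15

```text
time: 6.63
position: [0.5654, -0.0272, 0.1189]
tool_rot: [0.808, 0.589, 0.0, 0.0]
ft_force: [-2.8, -0.4, 6.0]
grip_width: 0.0284
grip_force: 15.0
```

drive_tool --deltas '[[[0,0,-10,0,0,0],[0,0,-20,0,0,0],[0,0,-30,0,0,0],[0,0,-35,0,0,0],[0,0,-35,0,0,0],[0,0,0,0,0,0]]]'

```text
time: 7.13
position: [0.5705, -0.0285, 0.2558]
tool_rot: [0.808, 0.589, 0.005, 0.006]
ft_force: [1.1, -0.5, 0.4]
grip_width: 0.029
grip_force: 15.0
```

```bash
python3 - <<'E'
from plan import *
o=sensors.get_obs(); print(o["time"],o["position"],o["grip_width"],o["q"])
plan((.470,.347,.20),-88.5,18)
E
```

```text
7.1333 [ 0.57048686 -0.02848624  0.25580297] 0.029042824268659385 [-2.45507412e-01  4.35367620e-01  1.56907539e+00  9.38706977e-05
  1.12015426e+00  6.62818519e-02]
[[18.1, -11.8, 2.9, 0.001, -0.001, 0.068], [17.3, -13.0, 2.9, 0.001, -0.001, 0.069], [16.4, -14.1, 2.9, 0.001, -0.001, 0.068], [15.4, -15.2, 2.9, 0.001, -0.001, 0.069], [14.3, -16.2, 2.9, 0.001, -0.001, 0.068], [13.2, -17.2, 2.9, 0.001, -0.0, 0.069], [11.9, -18.0, 2.9, 0.001, -0.001, 0.068], [10.7, -18.8, 3.0, 0.001, -0.0, 0.069]]
[[9.4, -19.5, 3.0, 0.001, -0.0, 0.068], [8.0, -20.1, 3.0, 0.001, -0.001, 0.069], [6.6, -20.6, 3.0, 0.001, -0.0, 0.068], [5.2, -20.9, 3.0, 0.001, -0.001, 0.069], [3.8, -21.3, 3.0, 0.001, -0.0, 0.068], [2.3, -21.5, 3.1, 0.0, -0.0, 0.069], [0.8, -21.6, 3.1, 0.0, -0.001, 0.068], [-0.6, -21.5, 3.0, 0.001, -0.0, 0.069]]
[[-2.1, -21.5, 3.1, 0.0, -0.001, 0.068], [-3.5, -21.3, 3.1, 0.001, -0.0, 0.069]]
```

drive_tool --deltas '[[[18,-11,1,0,0,0.068],[17,-12,2,0,0,0.068],[16,-13,2,0,0,0.068],[15,-14,2,0,0,0.069],[14,-15,2,0,0,0.068],[13,-16,2,0,0,0.069],[12,-17,2,0,0,0.068],[11,-18,2,0,0,0.069]]]'

```text
time: 7.8
position: [0.5271, 0.1349, 0.233]
tool_rot: [0.938, 0.347, 0.001, 0.0]
ft_force: [0.6, -0.2, -1.5]
grip_width: 0.0288
grip_force: 15.0
```

drive_tool --deltas '[[[10,-19,3,0,0,0.068],[9,-20,3,0,0,0.068],[7,-21,3,0,0,0.068],[6,-21,3,0,0,0.069],[4,-21,3,0,0,0.068],[3,-22,3,0,0,0.069],[1,-22,3,0,0,0.068],[0,-22,3,0,0,0.069]]]'

```text
time: 8.47
position: [0.4857, 0.3052, 0.209]
tool_rot: [0.997, 0.081, 0.001, -0.0]
ft_force: [0.2, -0.2, 0.4]
grip_width: 0.0289
grip_force: 15.0
```

drive_tool --deltas '[[[-1,-21,3,0,0,0.068],[-2,-21,3,0,0,0.068],[0,0,0,0,0,0],[0,0,0,0,0,0],[0,0,0,0,0,0]]]'

```text
time: 8.88
position: [0.4774, 0.345, 0.2029]
tool_rot: [1.0, 0.015, 0.0, 0.0]
ft_force: [0.4, -0.6, -0.6]
grip_width: 0.0283
grip_force: 15.0
```

```bash
python3 - <<'E'
from plan import *
c=cam("wrist"); i=cv2.cvtColor(c["img"],cv2.COLOR_RGB2BGR)
for P in [(.589,.413,.03),(.588,.290,.03),(.376,.279,.03),(.377,.41,.03)]:
    q=proj(c,P)[0]; print(q.round(1)); cv2.circle(i,(int(q[0]),int(q[1])),2,(0,0,255),-1)
cv2.imwrite("pics/w3.png",i)
o=sensors.get_obs(); print(o["time"],o["position"],o["grip_width"])
plan((.486,.348,.06),-88.5,6)
E
```

```text
[241.   57.3]
[385.6  63. ]
[379.2 286.3]
[250.3 282.1]
8.9333 [0.47756101 0.34466361 0.20290593] 0.02839193117580764
[[1.4, -0.5, 23.8, 0.0, -0.0, 0.0], [1.4, -0.5, 23.8, 0.0, -0.0, 0.001], [1.4, -0.5, 23.8, 0.0, -0.0, 0.0], [1.4, -0.5, 23.8, 0.0, -0.0, 0.001], [1.4, -0.6, 23.9, 0.0, -0.0, 0.0], [1.5, -0.5, 23.8, 0.0, -0.001, 0.001]]
```

View pics/w3.png

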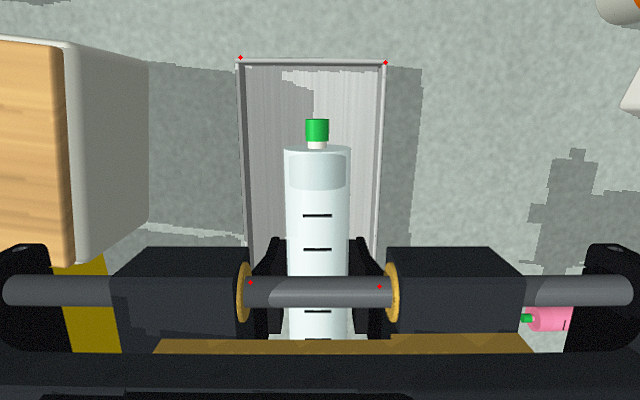

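drive_tool --deltas '[[[1.4,-0.5,24,0,0,0],[1.4,-0.5,24,0,0,0],[1.4,-0.5,24,0,0,0],[1.4,-0.5,24,0,0,0],[1.4,-0.5,24,0,0,0],[1.4,-0.5,24,0,0,0],[0,0,14,0,0,0],[0,0,8,0,0,0]]]'

```text
time: 9.6
position: [0.4853, 0.3469, 0.0348]
tool_rot: [1.0, 0.014, -0.001, 0.001]
ft_force: [-0.2, 0.1, -0.8]
grip_width: 0.0285
grip_force: 15.0
```

drive_tool --deltas '[[[0,0,3,0,0,0],[0,0,1.5,0,0,0],[0,0,0,0,0,0],[0,0,0,0,0,0]]]'

```text
time: 9.93
position: [0.4864, 0.3488, 0.0333]
tool_rot: [1.0, 0.014, 0.001, -0.0]
ft_force: [0.5, -0.2, -1.0]
grip_width: 0.0285
grip_force: 15.0
```

drive_tool --deltas '[[[0,0,2,0,0,0],[0,0,1.5,0,0,0],[0,0,0,0,0,0],[0,0,0,0,0,0]]]'

```text
time: 10.27
position: [0.4856, 0.3487, 0.0288]
tool_rot: [1.0, 0.015, 0.0, -0.0]
ft_force: [-0.4, 0.8, -0.6]
grip_width: 0.0287
grip_force: 15.0
```

drive_tool --deltas '[[[0,0,1,0,0,0],[0,0,0,0,0,0],[0,0,0,0,0,0]]]'

```text
time: 10.52
position: [0.4858, 0.3487, 0.0278]
tool_rot: [1.0, 0.014, 0.0, -0.0]
ft_force: [-0.7, 0.1, 0.5]
grip_width: 0.0287
grip_force: 15.0
```

drive_tool --deltas '[[[0,0,0,0,0,0],[0,0,0,0,0,0],[0,0,0,0,0,0],[0,0,-10,0,0,0],[0,0,-30,0,0,0],[0,0,-40,0,0,0],[0,0,-40,0,0,0],[0,0,-40,0,0,0]]]' --gripper 55

```text
time: 11.18
position: [0.4851, 0.3483, 0.1897]
tool_rot: [1.0, 0.014, -0.0, 0.0]
ft_force: [0.3, 0.2, -1.0]
grip_width: 0.0479
grip_force: 0.0
```

drive_tool --deltas '[[[0,0,-20,0,0,0],[0,0,0,0,0,0],[0,0,0,0,0,0]]]'

```text
time: 11.43
position: [0.4861, 0.3489, 0.2099]
tool_rot: [1.0, 0.014, 0.002, -0.001]
ft_force: [-0.6, -1.0, -0.3]
grip_width: 0.0481
grip_force: 0.0
```

```bash
python3 - <<'E'
from fit2 import *
from plan import plan
c=cam("wrist"); cv2.imwrite("pics/w4.png",cv2.cvtColor(c["img"],cv2.COLOR_RGB2BGR))
o=sensors.get_obs(); print(o["time"],o["position"])
yf=9-p[3]*1000
plan(W(p,(0,yf+18,230))[0],np.degrees(p[2]),18)
E
```

```text
11.4833 [0.48505996 0.34831594 0.20797458]
[[4.6, 25.9, -1.2, 0.0, 0.0, -0.069], [2.8, 26.2, -1.2, 0.0, 0.0, -0.069], [1.0, 26.3, -1.2, 0.0, 0.0, -0.069], [-0.8, 26.3, -1.2, 0.0, 0.0, -0.068], [-2.6, 26.2, -1.2, 0.0, 0.0, -0.069], [-4.4, 26.0, -1.2, 0.0, 0.0, -0.068], [-6.1, 25.6, -1.2, 0.0, 0.0, -0.069], [-7.9, 25.1, -1.2, 0.0, 0.0, -0.068]]
[[-9.6, 24.5, -1.2, 0.0, 0.0, -0.069], [-11.3, 23.8, -1.2, 0.0, 0.0, -0.068], [-12.8, 23.0, -1.2, 0.0, 0.0, -0.069], [-14.4, 22.0, -1.3, 0.0, 0.0, -0.068], [-15.9, 21.0, -1.2, -0.0, 0.0, -0.069], [-17.3, 19.9, -1.3, -0.0, 0.0, -0.068], [-18.6, 18.7, -1.2, -0.0, 0.0, -0.069], [-19.8, 17.3, -1.3, -0.0, 0.0, -0.068]]
[[-21.0, 15.9, -1.2, -0.0, 0.0, -0.069], [-22.0, 14.5, -1.3, -0.0, 0.0, -0.068]]
```

View pics/w4.png

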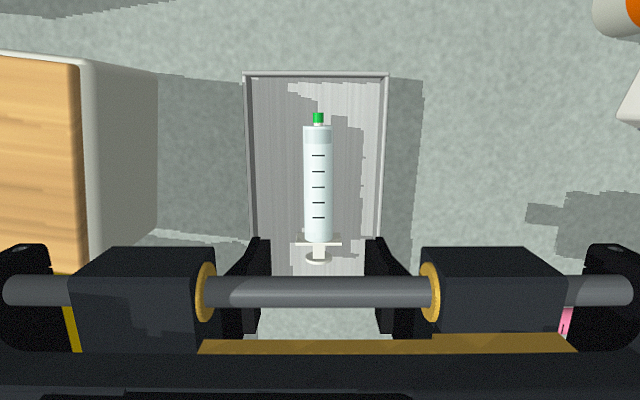

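The syringe lies in the tray with its axis at u≈317 and its plunger end at (318,258). Now I'll close the gripper and go to the pusher.

drive_tool --deltas '[[[4.6,25.9,-4,0,0,-0.069],[2.8,26.2,-4,0,0,-0.069],[1.0,26.3,-4,0,0,-0.069],[-0.8,26.3,-3,0,0,-0.068],[-2.6,26.2,-2,0,0,-0.069],[-4.4,26.0,-1,0,0,-0.068],[-6.1,25.6,-1,0,0,-0.069],[-7.9,25.1,-1,0,0,-0.068]]]' --gripper 0

```text
time: 12.15
position: [0.527, 0.141, 0.2254]
tool_rot: [0.958, 0.287, -0.003, -0.001]
ft_force: [0.4, -0.7, 0.1]
grip_width: 0.0044
grip_force: 0.0
```

drive_tool --deltas '[[[-9.6,24.5,-1,0,0,-0.069],[-11.3,23.8,-1,0,0,-0.068],[-12.8,23.0,0,0,0,-0.069],[-14.4,22.0,0,0,0,-0.068],[-15.9,21.0,0,0,0,-0.069],[-17.3,19.9,0,0,0,-0.068],[-18.6,18.7,0,0,0,-0.069],[-19.8,17.3,0,0,0,-0.068]]]'

```text
time: 12.82
position: [0.5699, -0.0648, 0.2272]
tool_rot: [0.845, 0.535, -0.002, -0.002]
ft_force: [0.5, -0.2, 0.1]
grip_width: 0.0005
grip_force: 0.0
```

drive_tool --deltas '[[[-21.0,15.9,0,0,0,-0.069],[-22.0,14.5,0,0,0,-0.068],[0,0,0,0,0,0],[0,0,0,0,0,0],[0,0,0,0,0,0]]]'

```text
time: 13.23
position: [0.5807, -0.1147, 0.2278]
tool_rot: [0.808, 0.59, -0.001, -0.002]
ft_force: [-0.4, -0.3, -0.0]
grip_width: 0.0004
grip_force: 0.0
```

```bash
python3 - <<'E'
from fit2 import *
from plan import plan
o=sensors.get_obs(); print(o["time"],o["position"],o["grip_width"],o["ft_force"]); yf=9-p[3]*1000
plan(W(p,(0,yf+18,134))[0],np.degrees(p[2]),5)
E
```

```text
13.2333 [ 0.58071186 -0.11473547  0.22775066] 0.0004144625477807671 [-0.40638517 -0.31479845 -0.04260204]
[[-0.1, 0.3, 18.7, -0.001, -0.0, -0.0], [-0.2, 0.3, 18.8, -0.001, -0.0, -0.0], [-0.1, 0.3, 18.7, -0.001, -0.0, -0.0], [-0.2, 0.2, 18.8, -0.001, -0.0, -0.001], [-0.1, 0.2, 18.7, -0.001, -0.001, -0.0]]
```

drive_tool --deltas '[[[0,0,18.8,0,0,0],[0,0,18.8,0,0,0],[0,0,18.8,0,0,0],[0,0,18.8,0,0,0],[0,0,18.8,0,0,0],[0,0,0,0,0,0]]]'

```text
time: 13.73
position: [0.5786, -0.1127, 0.1316]
tool_rot: [0.807, 0.591, -0.003, -0.004]
ft_force: [-0.6, 0.1, -0.3]
grip_width: 0.0002
grip_force: 0.0
```

drive_tool --deltas '[[[-4,0,0,0,0,0],[-6,0,0,0,0,0],[-8,0,0,0,0,0],[-8,0,0,0,0,0],[-8,0,0,0,0,0],[-8,0,0,0,0,0],[-4,0,0,0,0,0],[-2,0,0,0,0,0]]]'

```text
time: 14.4
position: [0.5672, -0.1623, 0.1363]
tool_rot: [0.808, 0.59, 0.0, 0.0]
ft_force: [0.1, 4.7, 2.1]
grip_width: 0.0006
grip_force: 2.1
```

drive_tool --deltas '[[[0,0,0,0,0,0],[0,0,0,0,0,0],[0,0,0,0,0,0],[0,0,0,0,0,0]]]'

```text
time: 14.73
position: [0.5678, -0.1618, 0.1357]
tool_rot: [0.807, 0.59, -0.0, 0.001]
ft_force: [0.3, -0.4, -0.6]
grip_width: 0.0002
grip_force: 0.0
```

```bash
python3 - <<'E'
from fit2 import *
def pf(x):
    c,n=np.cos(p[2]),np.sin(p[2]); d=np.array(x)[:2]-p[:2]; return 1000*(c*d[0]+n*d[1]),1000*(-n*d[0]+c*d[1])
o=sensors.get_obs(); print(o["time"],pf(o["position"]),pf(np.array(o["ft_force"])[:2]/1000+p[:2]),o["position"][2])
E
```

```text
14.7333 (np.float64(0.8440135054059457), np.float64(-35.47969740694805)) (np.float64(0.3682864527675685), np.float64(-0.26529267893839775)) 0.13573166721722493
```

The push worked, with about 4.7 N of friction. I'll back off and look straight down at the gap between the pusher and the roller.

drive_tool --deltas '[[[3,0,0,0,0,0],[0,0,-30,0,0,0],[0,0,-35,0,0,0],[-25,0,-20,0,0,0],[-35,0,-15,0,0,0],[-40,0,-10,0,0,0],[-38,0,-5,0,0,0],[0,0,0,0,0,0]]]'

```text
time: 15.4
position: [0.5261, -0.2973, 0.2527]
tool_rot: [0.809, 0.588, -0.001, 0.004]
ft_force: [0.5, -0.2, 0.1]
grip_width: 0.0008
grip_force: 0.0
```

drive_tool --deltas '[[[0,0,0,0,0,0],[0,0,0,0,0,0],[0,0,0,0,0,0]]]'

```text
time: 15.65
position: [0.5265, -0.2883, 0.25]
tool_rot: [0.807, 0.591, -0.0, -0.001]
ft_force: [-0.1, -0.5, 0.1]
grip_width: 0.0005
grip_force: 0.0
```

```bash
python3 - <<'E'
from fit2 import *
c=cam("wrist"); pickle.dump(c,open("w5.pkl","wb")); i=cv2.cvtColor(c["img"],cv2.COLOR_RGB2BGR)
print(proj(c,W(p,[(-48,-103,103),(-48,-75,134)])))
cv2.imwrite("pics/w5.png",cv2.resize(i[20:170,200:400],None,fx=4,fy=4,interpolation=cv2.INTER_CUBIC))
o=sensors.get_obs(); print(o["time"],o["position"])
E
```

```text
[[258.89494446 116.42171568]
 [249.90623016  77.11363433]]
15.7 [ 0.52670235 -0.28810414  0.25006862]
```

View pics/w5.png

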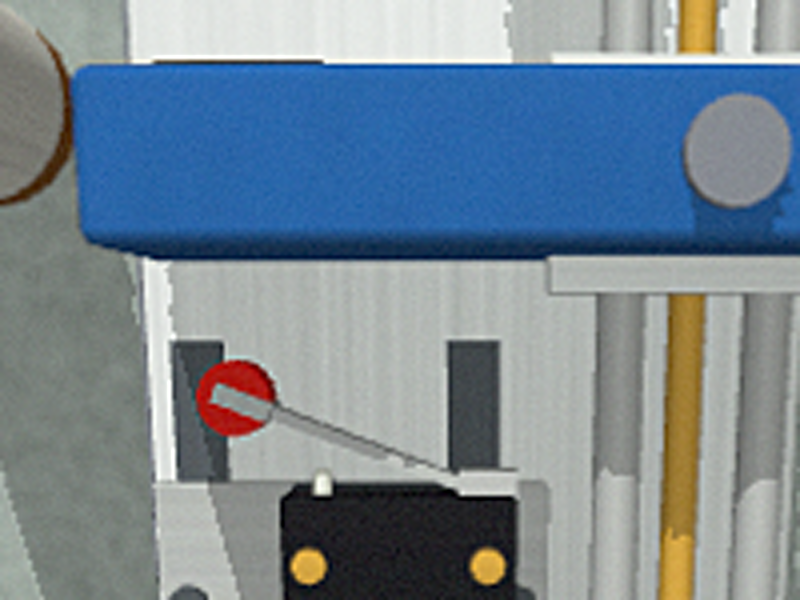

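```bash
python3 - <<'E'
from fit2 import *
c=pickle.load(open("w5.pkl","rb"))
def pf(x):
    a,n=np.cos(p[2]),np.sin(p[2]); d=np.array(x)[:2]-p[:2]; return np.round([1000*(a*d[0]+n*d[1]),1000*(-n*d[0]+a*d[1])],2)
u=lambda a,b:(200+a/4-.375,20+b/4-.375)
print("cam",pf(c["T"][:3,3]),c["T"][2,3])
print("roller",pf(atz(c,u(236,398),.103)),pf(atz(c,u(236,398),.105)))
for v in (230,235): print("back top",v,pf(atz(c,u(236,v),.134)))
for v in (256,260): print("back bot",v,pf(atz(c,u(236,v),.078)))
for v in (65,): print("front top",v,pf(atz(c,u(236,v),.134)))
print("left edge", pf(atz(c,u(80,200),.134)), "button r", pf(atz(c,u(685,150),.139)),pf(atz(c,u(791,150),.139)))
# enlarge column profile near edges
g=c["img"][60:130,255:260].mean(1).astype(int)
for k in range(70):
    if 12<=k<=28 or k>=45: print(60+k,g[k],end="; ")
E
```

```text
cam [ 4.000e-02 -9.373e+01] 0.3907715561508772
roller [ -48.31 -105.14] [ -47.98 -105.06]
back top 230 [-41.85 -75.03]
back top 235 [-41.88 -75.86]
back bot 256 [-51.21 -76.26]
back bot 260 [-51.25 -77.09]
front top 65 [-40.71 -48.2 ]
left edge [-69.05 -69.92] button r [ 35.93 -62.48] [ 53.99 -62.41]
72 [ 41  98 167]; 73 [ 41 100 167]; 74 [ 43 100 169]; 75 [ 42 101 168]; 76 [ 43 102 170]; 77 [ 36  92 155]; 78 [ 35  82 135]; 79 [ 27  66 113]; 80 [25 58 95]; 81 [21 48 79]; 82 [18 43 74]; 83 [12 40 71]; 84 [ 3 32 65]; 85 [130 138 142]; 86 [176 182 178]; 87 [175 179 174]; 88 [172 178 174]; 105 [163 167 165]; 106 [147 151 150]; 107 [149 155 151]; 108 [154 160 159]; 109 [151 175 172]; 110 [158  52  47]; 111 [171  12   8]; 112 [170  25  19]; 113 [170  26  20]; 114 [167  18  10]; 115 [171  16  12]; 116 [146  65  60]; 117 [145 129 125]; 118 [141 153 150]; 119 [143 147 145]; 120 [140 150 146]; 121 [143 150 148]; 122 [158  69  66]; 123 [168  24  17]; 124 [167  14  12]; 125 [168  22  18]; 126 [169  28  22]; 127 [170  16  13]; 128 [168  37  34]; 129 [126 125 124];
```

```bash
cat > pf.py <<'E'
from fit2 import *
def pf(x):
    a,n=np.cos(p[2]),np.sin(p[2]); d=np.array(x)[:2]-p[:2]; return np.round([1000*(a*d[0]+n*d[1]),1000*(-n*d[0]+a*d[1])],2)
def st():
    o=sensors.get_obs(); print(o["time"],"pump xy",pf(o["position"]),"z",o["position"][2].round(4),"f",pf(np.array(o["ft_force"])[:2]/1000+p[:2]))
E
python3 -c "
from pf import *; st()
from plan import plan
plan(W(p,(0,-28,215))[0],np.degrees(p[2]),6)"
```

```text
15.7 pump xy [-3.0000e-02 -1.6831e+02] z 0.2501 f [0.29 0.51]
[[23.4, 0.1, 5.9, -0.0, -0.0, 0.0], [23.4, 0.0, 5.9, -0.0, -0.0, 0.0], [23.4, 0.1, 5.8, -0.0, -0.0, 0.0], [23.4, 0.0, 5.9, -0.0, -0.0, 0.001], [23.3, 0.0, 5.8, -0.001, -0.0, 0.0], [23.4, 0.1, 5.9, -0.0, -0.001, 0.001]]
```

drive_tool --deltas '[[[20,0,0,0,0,0],[25,0,0,0,0,0],[30,0,0,0,0,0],[30,0,0,0,0,0],[20,0,10,0,0,0],[15,0,20,0,0,0],[0,0,20,0,0,0],[0,0,20,0,0,0]]]'

```text
time: 16.37
position: [0.5695, -0.1533, 0.18]
tool_rot: [0.806, 0.592, 0.0, 0.0]
ft_force: [-0.3, 0.5, -0.1]
grip_width: 0.0004
grip_force: 0.0
```

drive_tool --deltas '[[[0,0,20,0,0,0],[0,0,15,0,0,0],[0,0,8,0,0,0],[0,0,0,0,0,0],[0,0,0,0,0,0],[0,0,0,0,0,0]]]'

```text
time: 16.87
position: [0.5698, -0.1563, 0.1385]
tool_rot: [0.807, 0.591, 0.0, 0.001]
ft_force: [1.0, -0.8, 1.2]
grip_width: 0.0003
grip_force: 0.0
```

drive_tool --deltas '[[[-3,0,0,0,0,0],[-5,0,0,0,0,0],[-6,0,0,0,0,0],[-6,0,0,0,0,0],[-3,0,0,0,0,0],[0,0,0,0,0,0],[0,0,0,0,0,0]]]'

```text
time: 17.45
position: [0.5617, -0.1793, 0.1376]
tool_rot: [0.807, 0.59, -0.001, 0.0]
ft_force: [-0.9, -0.2, 0.3]
grip_width: 0.0005
grip_force: 0.0
```

```bash
python3 -c "
from pf import *; st()"
```

```text
17.45 pump xy [  0.36 -54.02] z 0.1376 f [-0.79 -0.46]
```

drive_tool --deltas '[[[-2,0,0,0,0,0],[-2,0,0,0,0,0]]]'

```text
time: 17.62
position: [0.5608, -0.1817, 0.1375]
tool_rot: [0.807, 0.59, 0.0, -0.0]
ft_force: [1.3, 4.1, 1.6]
grip_width: 0.0002
grip_force: 2.1
```

drive_tool --deltas '[[[-2,0,0,0,0,0],[-2,0,0,0,0,0]]]'

```text
time: 17.78
position: [0.5597, -0.1852, 0.1375]
tool_rot: [0.807, 0.59, 0.001, -0.001]
ft_force: [2.2, 5.3, 2.3]
grip_width: 0.0004
grip_force: 2.8
```

drive_tool --deltas '[[[-1,0,0,0,0,0],[-1,0,0,0,0,0]]]'

```text
time: 17.95
position: [0.5591, -0.187, 0.1375]
tool_rot: [0.807, 0.59, 0.001, -0.001]
ft_force: [1.8, 5.1, 1.7]
grip_width: 0.0001
grip_force: 2.9
```

drive_tool --deltas '[[[0,0,0,0,0,0],[0,0,0,0,0,0],[0,0,0,0,0,0]]]'

```text
time: 18.2
position: [0.5591, -0.1872, 0.1375]
tool_rot: [0.807, 0.59, 0.0, -0.0]
ft_force: [1.3, 4.0, 1.9]
grip_width: 0.0005
grip_force: 2.5
```

```bash
python3 -c "
from pf import *; st()
c=cam('wrist'); i=cv2.cvtColor(c['img'],cv2.COLOR_RGB2BGR); print(proj(c,W(p,[(-48,-110,103)])))"
```

```text
18.2 pump xy [  0.24 -62.32] z 0.1375 f [0.02 4.24]
[[235.65055426 321.3369321 ]]
```

drive_tool --deltas '[[[-1,0,0,0,0,0],[-1,0,0,0,0,0]]]'

```text
time: 18.42
position: [0.5585, -0.1888, 0.1375]
tool_rot: [0.807, 0.59, 0.001, -0.001]
ft_force: [1.7, 6.1, 2.5]
grip_width: 0.0003
grip_force: 3.0
```

drive_tool --deltas '[[[-1,0,0,0,0,0],[0,0,0,0,0,0]]]'

```text
time: 18.58
position: [0.5582, -0.19, 0.1375]
tool_rot: [0.807, 0.59, 0.0, -0.001]
ft_force: [2.1, 4.4, 1.3]
grip_width: 0.0002
grip_force: 2.7
```

drive_tool --deltas '[[[-1,0,0,0,0,0],[0,0,0,0,0,0]]]'

```text
time: 18.75
position: [0.5579, -0.1908, 0.1375]
tool_rot: [0.807, 0.59, 0.0, -0.001]
ft_force: [1.8, 4.9, 2.9]
grip_width: 0.0004
grip_force: 2.8
```

```bash
python3 -c "
from pf import *; st()"
```

```text
18.75 pump xy [  0.23 -66.15] z 0.1375 f [0.22 5.19]
```

drive_tool --deltas '[[[-1,0,0,0,0,0],[0,0,0,0,0,0]]]'

```text
time: 18.92
position: [0.5577, -0.1916, 0.1376]
tool_rot: [0.807, 0.59, 0.001, -0.001]
ft_force: [2.4, 4.7, 2.3]
grip_width: 0.0002
grip_force: 3.0
```

drive_tool --deltas '[[[-0.7,0,0,0,0,0],[0,0,0,0,0,0]]]'

```text
time: 19.08
position: [0.5575, -0.192, 0.1376]
tool_rot: [0.807, 0.59, 0.001, -0.001]
ft_force: [3.7, 6.1, 2.0]
grip_width: 0.0003
grip_force: 3.4
```

```bash
python3 -c "
from pf import *; st()"
```

```text
19.0833 pump xy [  0.23 -67.41] z 0.1376 f [1.64 6.92]
```

The force has stepped up as a click would (about 6.9 N, grip force 3.4). I'll back off and check the lever angle from above.

drive_tool --deltas '[[[3,0,0,0,0,0],[0,0,-30,0,0,0],[0,0,-35,0,0,0],[-20,0,-20,0,0,0],[-30,0,-15,0,0,0],[-34,0,-10,0,0,0],[-30,0,-5,0,0,0],[0,0,0,0,0,0]]]'

```text
time: 19.75
position: [0.5225, -0.306, 0.2542]
tool_rot: [0.808, 0.588, -0.002, 0.003]
ft_force: [0.7, -0.1, 0.4]
grip_width: 0.0007
grip_force: 0.0
```

drive_tool --deltas '[[[0,0,0,0,0,0],[0,0,0,0,0,0],[0,0,0,0,0,0]]]'

```text
time: 20.0
position: [0.5232, -0.298, 0.2518]
tool_rot: [0.807, 0.591, -0.0, -0.001]
ft_force: [-0.2, -0.4, -0.7]
grip_width: 0.0004
grip_force: 0.0
```

```bash
python3 - <<'E'
from pf import *
c=cam("wrist"); pickle.dump(c,open("w6.pkl","wb")); i=cv2.cvtColor(c["img"],cv2.COLOR_RGB2BGR)
st()
cv2.imwrite("pics/w6.png",cv2.resize(i[20:170,200:400],None,fx=4,fy=4,interpolation=cv2.INTER_CUBIC))
E
```

```text
20.05 pump xy [  -0.2  -178.48] z 0.2519 f [-0.88  0.45]
```

View pics/w6.png

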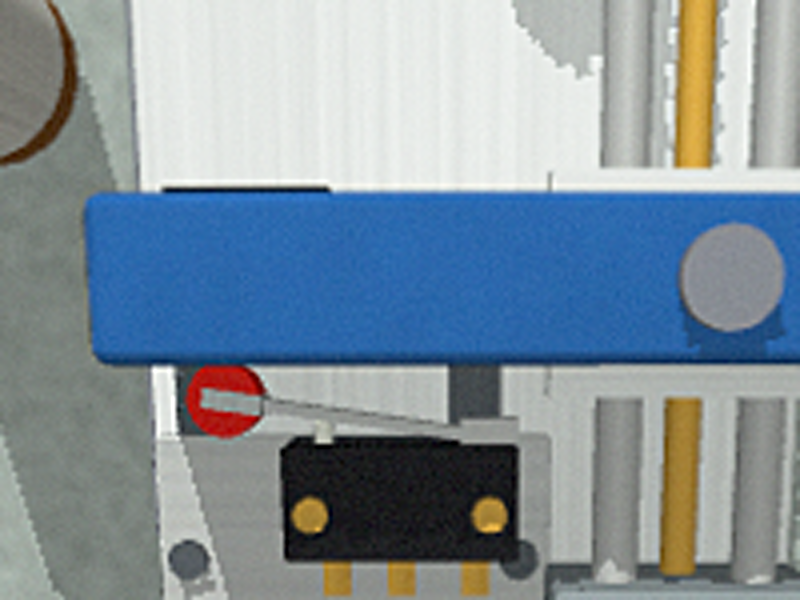

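The pusher's back face touches the roller, which is at crop (226,401), and the lever has turned. I'll compare it numerically with the earlier free-lever picture, and check where the bottles and jar stand now.

```bash
python3 - <<'E'
from pf import *
P={}
for n in ("w5","w6"):
    c=pickle.load(open(n+".pkl","rb")); im=c["img"].astype(int)[20:170,200:400]
    r=(im[...,0]>120)&(im[...,1]<80)&(im[...,2]<80); r[:,100:]=0; r[:60]=0
    hull=cv2.minEnclosingCircle(np.argwhere(r)[:,::-1].astype(np.float32)); 
    y=(im[...,0]>150)&(im[...,1]>100)&(im[...,2]<90); lab=cv2.connectedComponentsWithStats(y.astype(np.uint8))
    d=[(tuple(lab[3][k]),lab[2][k,4]) for k in range(1,lab[0]) if 40<lab[2][k,4]<120 and lab[3][k][0]<135]
    print(n,hull,d)
    a=pf(atz(c,(hull[0][0]+200,hull[0][1]+20),.103))
    ds=[pf(atz(c,(q[0][0]+200,q[0][1]+20),.106)) for q in d]; print(a,ds)
t1=cam("top"); save(t1,"t1.png")
print(sensors.get_obs()["time"])
d=np.abs(t1["img"].astype(int)-t["img"].astype(int)).max(2)
for nm,(u,v) in dict(tonic=(340,233),lotion=(280,170),jar=(403,211)).items(): print(nm,d[v-6:v+7,u-6:u+7].mean())
E
```

```text
w5 ((58.5, 99.0), 9.708344459533691) [((np.float64(76.61818181818182), np.float64(141.21818181818182)), np.int32(55)), ((np.float64(121.55357142857143), np.float64(141.17857142857142)), np.int32(56))]
[ -48.41 -105.04] [array([ -34.37, -139.13]), array([   2.94, -139.09])]
w6 ((55.55172348022461, 99.10344696044922), 9.593810081481934) [((np.float64(77.23076923076923), np.float64(128.5)), np.int32(52)), ((np.float64(121.94117647058823), np.float64(128.45098039215685)), np.int32(51)), ((np.float64(83.83018867924528), np.float64(144.58490566037736)), np.int32(53)), ((np.float64(100.0), np.float64(144.5)), np.int32(56)), ((np.float64(118.42857142857143), np.float64(144.55102040816325)), np.int32(49))]
[ -51.45 -115.48] [array([ -34.07, -139.11]), array([   2.91, -139.08]), array([ -28.96, -152.54]), array([ -15.41, -152.47]), array([ 2.0000e-02, -1.5252e+02])]
20.1
tonic 6.443786982248521
lotion 9.857988165680473
jar 109.20118343195266
```

The lever is at about 0.217 rad, so it has clicked, but the margin over 0.195 is thin. I'll push about 1.8 mm further for margin, still well short of overtravel.

drive_tool --deltas '[[[15,0,0,0,0,0],[20,0,0,0,0,0],[25,0,0,0,0,0],[26,0,5,0,0,0],[20,0,10,0,0,0],[10.7,0,15,0,0,0],[0,0,20,0,0,0],[0,0,20,0,0,0]]]'

```text
time: 20.77
position: [0.5598, -0.1849, 0.1825]
tool_rot: [0.806, 0.592, 0.0, 0.0]
ft_force: [0.2, -0.4, -0.0]
grip_width: 0.0005
grip_force: 0.0
```

drive_tool --deltas '[[[0,0,20,0,0,0],[0,0,15,0,0,0],[0,0,8,0,0,0],[0,0,0,0,0,0],[0,0,0,0,0,0],[0,0,0,0,0,0]]]'

```text
time: 21.27
position: [0.5598, -0.1877, 0.1406]
tool_rot: [0.807, 0.59, 0.0, 0.001]
ft_force: [-0.7, -0.0, 0.7]
grip_width: 0.0006
grip_force: 0.0
```

drive_tool --deltas '[[[-1.5,0,0,0,0,0],[-1.5,0,0,0,0,0],[-1,0,0,0,0,0],[0,0,0,0,0,0],[0,0,0,0,0,0]]]'

```text
time: 21.68
position: [0.5579, -0.192, 0.14]
tool_rot: [0.807, 0.59, 0.0, 0.0]
ft_force: [-0.9, -0.3, -0.8]
grip_width: 0.0004
grip_force: 0.0
```

```bash
python3 -c "
from pf import *; st()"
```

```text
21.6833 pump xy [  0.6  -67.23] z 0.14 f [-0.72 -0.56]
```

drive_tool --deltas '[[[-0.8,0,0,0,0,0],[0,0,0,0,0,0]]]'

```text
time: 21.85
position: [0.5578, -0.192, 0.1399]
tool_rot: [0.807, 0.59, 0.001, -0.0]
ft_force: [0.3, 2.1, 2.1]
grip_width: 0.0004
grip_force: 1.4
```

drive_tool --deltas '[[[-0.8,0,0,0,0,0],[0,0,0,0,0,0]]]'

```text
time: 22.02
position: [0.5578, -0.1921, 0.1399]
tool_rot: [0.807, 0.59, 0.001, -0.0]
ft_force: [1.5, 3.8, 2.8]
grip_width: 0.0003
grip_force: 2.7
```

drive_tool --deltas '[[[-0.8,0,0,0,0,0],[0,0,0,0,0,0]]]'

```text
time: 22.18
position: [0.5577, -0.1924, 0.1399]
tool_rot: [0.807, 0.59, 0.001, -0.001]
ft_force: [1.9, 5.1, 2.8]
grip_width: 0.0002
grip_force: 3.3
```

```bash
python3 -c "
from pf import *; st()"
```

```text
22.1833 pump xy [  0.52 -67.7 ] z 0.1399 f [0.24 5.47]
```

drive_tool --deltas '[[[-0.7,0,0,0,0,0],[0,0,0,0,0,0]]]'

```text
time: 22.35
position: [0.5576, -0.1928, 0.1399]
tool_rot: [0.807, 0.59, 0.001, -0.001]
ft_force: [2.3, 6.5, 3.2]
grip_width: 0.0005
grip_force: 3.6
```

drive_tool --deltas '[[[-0.7,0,0,0,0,0],[0,0,0,0,0,0]]]'

```text
time: 22.52
position: [0.5574, -0.1934, 0.1399]
tool_rot: [0.807, 0.59, 0.002, -0.001]
ft_force: [3.2, 7.6, 2.6]
grip_width: 0.0005
grip_force: 3.8
```

```bash
python3 -c "
from pf import *; st()"
```

```text
22.5167 pump xy [  0.5  -68.72] z 0.1399 f [0.73 8.17]
```

drive_tool --deltas '[[[3,0,0,0,0,0],[2,0,-30,0,0,0],[0,0,-35,0,0,0],[-20,0,-20,0,0,0],[-30,0,-15,0,0,0],[-34,0,-10,0,0,0],[-30,0,-5,0,0,0],[0,0,0,0,0,0]]]'

```text
time: 23.18
position: [0.5227, -0.3058, 0.2563]
tool_rot: [0.809, 0.588, -0.001, 0.003]
ft_force: [0.2, 0.2, 0.3]
grip_width: 0.0004
grip_force: 0.0
```

drive_tool --deltas '[[[0,0,0,0,0,0],[0,0,0,0,0,0],[0,0,0,0,0,0]]]'

```text
time: 23.43
position: [0.5233, -0.2979, 0.2539]
tool_rot: [0.807, 0.591, -0.0, -0.001]
ft_force: [-0.2, -0.1, -0.3]
grip_width: 0.0004
grip_force: 0.0
```

```bash
python3 - <<'E'
from pf import *
c=cam("wrist"); im=c["img"].astype(int)[20:170,200:400]
r=(im[...,0]>120)&(im[...,1]<80)&(im[...,2]<80); r[:,100:]=0; r[:60]=0
h=cv2.minEnclosingCircle(np.argwhere(r)[:,::-1].astype(np.float32))
y=(im[...,0]>150)&(im[...,1]>100)&(im[...,2]<90); lab=cv2.connectedComponentsWithStats(y.astype(np.uint8))
print(h,pf(atz(c,(h[0][0]+200,h[0][1]+20),.103)),[pf(atz(c,lab[3][k]+[200,20],.106)) for k in range(1,lab[0]) if 40<lab[2][k,4]<120 and lab[3][k][0]<135][:2]); st()
s1=cam("scene"); i=cv2.cvtColor(np.vstack([np.hstack([x["img"][160:290,210:390],x["img"][170:300,420:520]]) for x in (s,s1)]),cv2.COLOR_RGB2BGR)
cv2.imwrite("pics/s1.png",cv2.resize(i,None,fx=2.2,fy=2.2,interpolation=cv2.INTER_CUBIC))
E
```

```text
((55.5, 101.0), 9.552586555480957) [ -51.81 -117.  ] [array([ -34.27, -139.11]), array([   3.  , -139.13])]
23.4833 pump xy [-1.6000e-01 -1.7852e+02] z 0.2539 f [-0.37 -0.25]
```

View pics/s1.png

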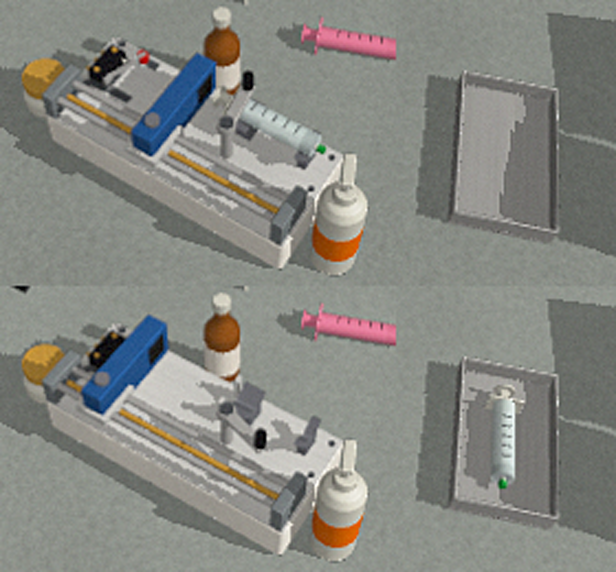

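The lever is now at about 0.25 rad. The before/after scene pictures show the syringe in the tray, the clamp swung out, and the bottles and jar where they were.

```bash
python3 -c "
from rig import ticket; print(ticket.hand_in())"
```

```text
the job is handed in; nothing more can be done
None
```

I've handed the job in, though no verdict came back: the clamp is swung clear (about 1.9 rad), the syringe lies in the tray, the pusher rests on the clicked switch (about 0.25 rad by camera), and the bottles and jar look unmoved.

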